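# Offer a fitted grip sleeve to a spatula handle

### The job

Check the orange grip sleeve on the gauge: slide it right down the steel pin until it sits on the plate, then draw it off again. Carry it over the row of kitchenware (jar, colander, mug) to the green spatula standing in the clip stand, and finish still holding it, upright and still, centred about 1 cm above the end of the spatula's handle, so that I can guide it on myself. Never touch the spatula or its stand, and leave the kitchenware and the blue sleeve where they are.

Things in the scene. Friction and masses are not known exactly. Their poses are not given: they have to be found in the camera images.
- sleeve_center (a point): orange rigid plastic grip sleeve (a plain tube), 38 mm outside diameter, 24 mm bore right through, 70 mm long, about 60 g, standing loose and upright on the counter near the gauge; this point is its centre, on the axis, 35 mm above its lower end; z runs along the tube
- pin_seat (a point): gauge, fixed: an 80 x 80 mm white plate 12 mm thick with an upright steel pin in its middle, 20 mm diameter (as thick as the spatula's handle), rising 50 mm above the plate, its last 10 mm tapered to 10 mm diameter; this point is at the foot of the pin on the plate's top face, 12 mm above the counter; z is up along the pin. A sleeve fully down stands on the plate with its centre 35 mm above this point
- spatula_tip (a point): middle of the upper end of the green spatula's upright round handle, 185 mm above the counter; handle 20 mm diameter, its last 8 mm tapered to 10 mm diameter. The spatula stands head-down, vertical and fixed, in a dark steel clip stand (base 100 x 90 mm; back strip and spring clip on its +x side, up to 112 mm high, within 60 mm of the handle's axis). z is up
- spare_sleeve_center (a point): blue sleeve of the same outside size, 38 mm diameter and 70 mm long, but with a bore of only 16 mm; stands loose near the gauge, 95 mm or more from the orange one; leave it; this point is its centre, 35 mm above the counter
- colander: small red plastic colander standing loose between the gauge and the clip stand, 170 mm across the rim and 220 mm over its two loop handles (which lie along its y axis), 90 mm high; origin at the centre of its underside
- jar: closed glass jar with a steel cap, 68 mm diameter, 110 mm high, loose, at the colander's robot side; origin at the centre of its underside
- mug: white ceramic mug, 80 mm diameter, 95 mm high, handle to its +y reaching about 75 mm from the axis, loose, at the colander's far side; origin at the centre of its underside
Not all that is in view belongs to the job. What is shaped like the part that bears pin_seat but red is not meant.

How it is judged:
By the outcome, as a careful person would: the job done as asked, in the order asked, and still so for the second after the job is handed in, while the arm keeps its last pose, push and grip.
It also fails if it takes over 53 s, if anything falls off the work surface, if the arm or the gripper's body presses on something with over 40 N, if the wrist force passes 120 N, or if a joint passes its speed limit or range.

### The arm

A 7-joint arm with a two-finger parallel gripper is mounted at the origin on the work surface. World frame = base frame: x ahead of the robot, y to its left, z up, the work surface at z = 0. Lengths are in m, angles in rad, forces in N, time in s.
With the tool pointing down it reaches from about 0.425 to 0.95 m from the base axis. Payload 16.7 kg.
Tool frame: the origin (TCP) lies on the centre line of the jaws, within the pads' length; the fingertips stand ctrl.nose_length ahead of it and the grasp point (between the pads) lies 6 mm ahead of it (ctrl.nose_length is the distance from the TCP to the fingertips, in m); y points along the fingers, x is the direction in which the jaws open and shut, and the axes are right-handed (so a half turn about y gives the same grasp; the last joint's range is limited). The gripper opens to 94 mm and grips with 3 to 60 N. Pads are 16 mm wide; open, the fingers measure 119 mm over their backs; the gripper's body (75 mm by 177 mm) begins 78 mm behind the grasp point.
Start: joints at [-1.284, 0.426, 0.074, 1.606, -0.034, 1.111, -0.067], TCP at [0.286, 0.612, 0.23] pointing down, gripper open.
Joint ranges: [-2.85, 2.85], [-0.5, 2.14], [-1.23, 1.37], [0.21, 2.46], [-1.02, 4.16], [0.16, 2.05], [-2.73, 2.73]. Speed limits (rad/s): [1.89, 1.89, 2.39, 2.39, 3.01, 3.01, 3.01].

### API

Orientations are given as [roll, pitch, yaw] about the fixed x, y, z axes, in that order (R = Rz(yaw) Ry(pitch) Rx(roll)).
In Python, from station import ctrl gives the robot as it stands.
- The arm moves only by the tool jog_arm, never from a script. Its argument "series" is one flat list of numbers, 5 for each row, row after row: the closure, from -1 (fully open) to 1 (shut), so that 0 is half open, then the shift along the tool's x, y, z as a fraction of full scale, then the turn about the tool's y as a fraction of full scale. In form: [fingers, dx, dy, dz, roll, fingers, dx, dy, dz, roll, ...]. A call has 1 to 8 rows; each row shifts and turns the commanded pose from where the row before left it, along the tool's axes as they then stand; what a row does not reach is not made up. Full scale, the value 1, is 6 cm for a shift and 0.1 rad for a turn. A row lasts 1/8 s, in which the tool goes at most 62.5 mm and 10.7 degrees, less where a joint would pass 70% of its speed; a pose out of reach is approached as far as the arm can. A call with a number of a shift or a turn outside -1 to 1 is refused whole. A call with a gripper value outside its range is refused whole. The fingers move at their own pace and stop on an object; "grip_force" is the grip in N (left out, the last holds). Time passes only in rows, so rows that do not move let the fingers close. It gives the time, the measured TCP pose, the force and the opening at its end, in the units of the state.
- ctrl.observe(): the state, without advancing time (a new reading comes with each control period).
- ctrl.capture(name): name is "side" or "top"; returns (picture, depth): 384x512x3 uint8, red, green, blue; 384x512 float32, m along the optical axis (not along the pixel's ray), 0 where there is no reading.
- ctrl.get_calibration(name): a dict with "fov_y" (degrees; the focal length in pixels is half the picture's height over the tangent of half this angle, whatever the lens; pixels are square), "cx", "cy" (the principal point, pixels), "R" (3x3) and "t" (3): a world point X has camera coordinates R X + t. Camera axes: x right, y down, z forward; pixel columns grow to the right and rows downward; lengths in m; the calibration is good to about 2 mm. A picture is of the moment at which its call begins. get_calibration takes no time and is no camera call.
- ctrl.close_job(): hands the job in, once; it reports no verdict.
Trained networks look in the newest picture that a camera, given by its name, has taken for a name from the list of things; names that differ only in an ending like _2 or _b are one class to them, and where a whole thing is asked for, a point or a joint stands for the part that bears it (a point fixed in the world has none). Each returns a list of dicts, best first, with "score" (0 to 1); they miss things now and then, are a little off and sometimes report something else, mostly with a low value. They report only what shows in the picture. A call takes as long as a camera call. They do not tell look-alikes from the thing itself.
- ctrl.recognise(target, camera): "point" ([x, y, z] in m, in world coordinates, good to about 4 mm: the middle of the surface that is visible of it).
- ctrl.outline_of(target, camera): "region" (384x512 bool, what is visible of it).
The state is a dict: "time_s": time; "joint_positions": joint angles; "joint_velocities": joint speeds; "effort": joint torques, N m; "ee_pos": TCP position; "ee_rot": TCP orientation; "contact_force": force on the tool from outside, world axes, zero at the start; "moment": the same for the moment, N m; "finger_gap": finger opening in m.
Only numpy, scipy, OpenCV 4.12 (cv2) and the standard library are available. Lean on these libraries where they do the work, as an engineer would, in place of code of your own. Each camera call takes 0.05 s, during which the arm holds its last target. There are 200 camera calls.

## Working session

There is one attempt and no reset: what is moved stays moved. The work goes in short steps, Python scripts to look and compute and a tool call to move; the robot and the scene stay as the last step left them, time stands still between calls to the robot, and variables do not carry over. Pictures are saved under pics/ and viewed, about 8 in all and at most 12, crops included, and the job is handed in when it is done.

Besides the shell and the picture viewer there is one more tool, called after "Request:" as name(argument=value, ...), one argument or row to a line, values as JSON. jog_arm: Moves the arm, as the interface text tells. Its arguments: {"type":"object","properties":{"series":{"type":"array","items":{"type":"number","minimum":-1,"maximum":1}},"grip_force":{"type":"number"}},"required":["series"]}

```bash
mkdir -p pics; ls; python3 - <<'E'
from station import ctrl
import cv2,numpy as np
s=ctrl.observe()
print({k:np.round(v,3).tolist() for k,v in s.items()}, ctrl.nose_length)
for c in("side","top"):
    k=ctrl.get_calibration(c);print(c,k)
    im,d=ctrl.capture(c);cv2.imwrite(f"pics/{c}0.png",im[:,:,::-1])
    for t in["sleeve_center","pin_seat","spatula_tip","spare_sleeve_center","colander","jar","mug"]:
        print(t,[(np.round(r["point"],3).tolist(),round(r["score"],2)) for r in ctrl.recognise(t,c)])
E
```

```text
pics
{'time_s': 0.0, 'joint_positions': [-1.283, 0.427, 0.074, 1.607, -0.034, 1.111, -0.067], 'joint_velocities': [-0.0, -0.001, -0.002, 0.0, 0.001, 0.002, -0.0], 'effort': [-0.001, -93.584, 3.666, -45.418, -0.049, 0.021, 0.0], 'ee_pos': [0.285, 0.611, 0.23], 'ee_rot': [-1.571, 0.001, 1.134], 'contact_force': [-0.226, 0.766, -0.445], 'moment': [0.008, -0.03, 0.015], 'finger_gap': 0.094} 0.025
side {'fov_y': 53.86670504060502, 'cx': 254.3320487037815, 'cy': 189.9450560245356, 'R': array([[ 0.90295953, -0.42968088, -0.00619964],
       [-0.23826704, -0.4885995 , -0.83934459],
       [ 0.35762118,  0.75937137, -0.54356436]]), 't': array([-0.48984159,  0.26818728,  0.69445678])}
sleeve_center [([0.494, 0.155, 0.05], 0.95)]
pin_seat [([0.549, 0.401, 0.014], 0.71), ([0.575, 0.234, 0.01], 0.56)]
spatula_tip [([0.57, -0.303, 0.014], 0.93), ([0.394, -0.065, 0.08], 0.48), ([0.72, -0.038, 0.065], 0.41)]
spare_sleeve_center [([0.453, 0.275, 0.047], 0.64)]
colander [([0.566, 0.027, 0.055], 0.66)]
jar [([0.395, -0.065, 0.08], 0.79)]
mug [([0.724, -0.042, 0.064], 0.91)]
top {'fov_y': 43.52152369340075, 'cx': 253.59561509512218, 'cy': 180.893316130005, 'R': array([[-3.25161240e-03, -9.99994356e-01,  8.45175748e-04],
       [-9.78983129e-01,  3.01094327e-03, -2.03919019e-01],
       [ 2.03915324e-01, -1.49047841e-03, -9.78987395e-01]]), 't': array([0.02493115, 0.59189456, 1.23185453])}
sleeve_center [([0.498, 0.168, 0.068], 0.59)]
pin_seat [([0.581, 0.246, 0.01], 0.91), ([0.554, 0.403, 0.007], 0.84)]
spatula_tip [([0.573, -0.298, 0.018], 0.6)]
spare_sleeve_center [([0.453, 0.287, 0.071], 0.65)]
colander [([0.571, -0.006, 0.029], 0.9)]
jar []
mug [([0.736, -0.026, 0.04], 0.96)]
```

View pictures.

View pics/side0.png

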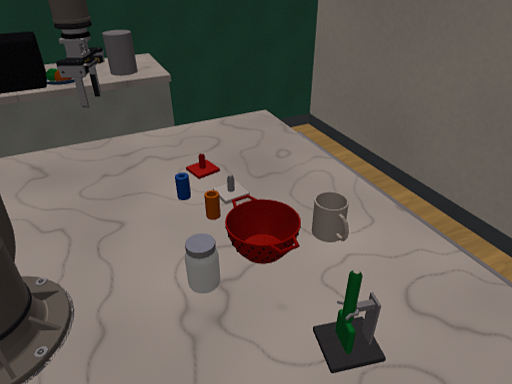

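View pics/top0.png

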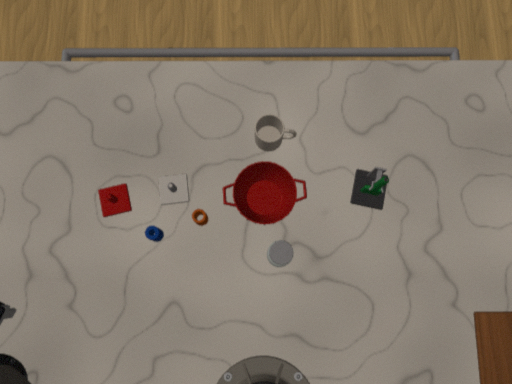

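```bash
cat > h.py <<'E'
from station import ctrl
import cv2,numpy as np
from scipy.optimize import least_squares
def cloud(c):
    im,d=ctrl.capture(c);k=ctrl.get_calibration(c)
    f=192/np.tan(np.radians(k["fov_y"]/2));v,u=np.mgrid[:384,:512]
    P=np.stack([(u-k["cx"])/f*d,(v-k["cy"])/f*d,d],-1)
    W=(P-k["t"])@k["R"];W[d==0]=np.nan
    return im,cv2.cvtColor(im,cv2.COLOR_RGB2HSV).astype(int),W
def circ(p,r):  # fit centre of fixed-radius circle through xy points
    return least_squares(lambda c:np.hypot(*(p[:,:2]-c).T)-r,p[:,:2].mean(0)+[0.01,0],loss="soft_l1",f_scale=.002)
def near(W,x,y,r,z0,z1):
    with np.errstate(invalid="ignore"):
        return (np.hypot(W[...,0]-x,W[...,1]-y)<r)&(W[...,2]>z0)&(W[...,2]<z1)
E
python3 - <<'E'
from h import *
for c in("side","top"):
    im,H,W=cloud(c)
    hue,sat=H[...,0],H[...,1]
    for n,x,y,m,z in(("orange",.495,.165,(hue<20)&(sat>120),.07),("blue",.453,.287,(hue>100)&(hue<130)&(sat>120),.07),("pin",.58,.245,sat>=0,.062),("spat",.57,-.3,(hue>40)&(hue<85)&(sat>100),.185)):
        for z0,z1 in((z-.045,z-.012),(z-.008,z+.015)):
            p=W[m&near(W,x,y,.05,z0,z1)]
            if len(p): print(c,n,z0,len(p),"mean",p.mean(0).round(4),"lo",p.min(0).round(3),"hi",p.max(0).round(3))
    g=near(W,.58,.245,.075,.006,.02)
    p=W[g];q=cv2.minAreaRect((p[:,:2]*1000).astype(np.float32));print(c,"plate",q,p[:,2].mean())
E
```

```text
side orange 0.02500000000000001 151 mean [0.4967 0.1546 0.042 ] lo [0.482 0.147 0.025] hi [0.515 0.182 0.058]
side orange 0.062000000000000006 107 mean [0.4996 0.1633 0.0675] lo [0.483 0.147 0.062] hi [0.517 0.183 0.072]
side blue 0.02500000000000001 128 mean [0.4537 0.2748 0.0419] lo [0.439 0.267 0.025] hi [0.472 0.29  0.058]
side blue 0.062000000000000006 86 mean [0.4558 0.2838 0.0685] lo [0.439 0.269 0.062] hi [0.474 0.302 0.073]
side pin 0.017 68 mean [0.5823 0.2397 0.0337] lo [0.575 0.233 0.017] hi [0.595 0.25  0.049]
side pin 0.054 20 mean [0.5832 0.2419 0.0571] lo [0.576 0.237 0.054] hi [0.593 0.249 0.062]
side spat 0.14 189 mean [ 0.567  -0.3033  0.1566] lo [ 0.562 -0.308  0.14 ] hi [ 0.576 -0.292  0.173]
side spat 0.177 68 mean [ 0.5686 -0.302   0.1802] lo [ 0.562 -0.308  0.177] hi [ 0.578 -0.292  0.186]
side plate ((583.8912353515625, 244.11062622070312), (79.91348266601562, 81.74109649658203), 6.254263401031494) 0.012011373168879725
top orange 0.02500000000000001 39 mean [0.4956 0.1655 0.0431] lo [0.48  0.15  0.027] hi [0.511 0.181 0.058]
top orange 0.062000000000000006 89 mean [0.4977 0.1684 0.0684] lo [0.481 0.151 0.063] hi [0.515 0.186 0.074]
top blue 0.02500000000000001 46 mean [0.4503 0.283  0.0421] lo [0.436 0.271 0.026] hi [0.463 0.3   0.058]
top blue 0.062000000000000006 113 mean [0.4534 0.2883 0.0695] lo [0.437 0.271 0.063] hi [0.471 0.305 0.075]
top pin 0.017 39 mean [0.5775 0.2433 0.026 ] lo [0.545 0.207 0.017] hi [0.619 0.282 0.047]
top pin 0.054 21 mean [0.5805 0.2451 0.0585] lo [0.574 0.237 0.055] hi [0.591 0.254 0.065]
top spat 0.14 31 mean [ 0.5655 -0.2907  0.1556] lo [ 0.561 -0.299  0.14 ] hi [ 0.573 -0.287  0.173]
top spat 0.177 23 mean [ 0.5685 -0.2925  0.1805] lo [ 0.562 -0.299  0.177] hi [ 0.579 -0.287  0.187]
top plate ((575.2840576171875, 251.32705688476562), (132.99942016601562, 112.8982925415039), 27.412464141845703) 0.011441515505383455
```

Request:
jog_arm(
  series=[-1,-0.5,0.15,-0.6,0,-1,-0.5,0.15,-0.6,0,-1,-0.5,0.15,-0.6,0,-1,-0.5,0.15,-0.6,0,-1,-0.5,0.15,-0.6,0,-1,-0.5,0.15,-0.6,0,-1,-0.5,0.15,-0.6,0,-1,-0.5,0.15,-0.6,0],
  grip_force=20,
)

```text
time_s: 1.9
ee_pos: [0.4455, 0.2709, 0.1584]
ee_rot: [-1.571, -0.001, 1.134]
contact_force: [0.5, 0.2, -0.4]
finger_gap: 0.0939
```

Request:
jog_arm(
  series=[-1,-0.4,0,-0.515,0,-1,-0.4,0,-0.515,0,-1,-0.4,0,-0.515,0,-1,0,0,0,0,-1,0,0,0,0],
)

```text
time_s: 2.52
ee_pos: [0.4983, 0.1683, 0.1585]
ee_rot: [-1.571, -0.0, 1.134]
contact_force: [0.5, -0.1, -0.7]
finger_gap: 0.0938
```

```bash
python3 - <<'E'
from h import *
print(ctrl.observe()["ee_pos"])
a,_,W=cloud("side");cv2.imwrite("pics/s1.png",cv2.resize(a[100:260,130:330],None,fx=4,fy=4,interpolation=2)[:600,:,::-1])
im,H,W=cloud("side")
# fingertips: grey points near tips height
m=near(W,.499,.1665,.08,.095,.13);p=W[m]
print(len(p),p.min(0).round(3),p.max(0).round(3))
E
```

```text
[0.49829592 0.16832187 0.15847952]Traceback (most recent call last):
  File "<stdin>", line 7, in <module>
    return umr_minimum(a, axis, None, out, keepdims, initial, where)
ValueError: zero-size array to reduction operation minimum which has no identity
```

View pics/s1.png

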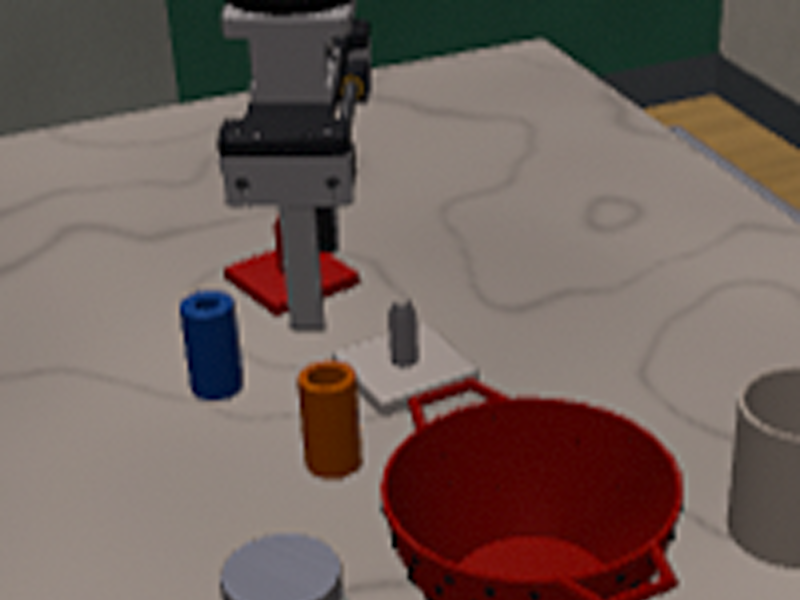

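Request:
jog_arm(
  series=[-1,0,0.45,0,0,-1,0,0.45,0,0,-1,0,0.45,0,0,-1,0,0.37,0,0,-1,0,0,0,0,1,0,0,0,0,1,0,0,0,0,1,0,0,0,0],
  grip_force=20,
)

```text
time_s: 3.62
ee_pos: [0.4988, 0.1681, 0.056]
ee_rot: [-1.571, -0.001, 1.134]
contact_force: [-0.3, 0.7, 0.4]
finger_gap: 0.0673
```

Request:
jog_arm(
  series=[1,0,0,0,0,1,0,0,0,0,1,0,0,0,0,1,0,0,0,0,1,0,0,0,0],
)

```text
time_s: 4.25
ee_pos: [0.4985, 0.1678, 0.0553]
ee_rot: [-1.571, 0.0, 1.134]
contact_force: [-0.0, 0.5, 1.4]
finger_gap: 0.0389
```

Request:
jog_arm(
  series=[1,0,0,0,0,1,0,0,0,0,1,0,-0.35,0,0,1,0,-0.5,0,0,1,0,-0.5,0,0,1,0,-0.3,0,0,1,0,0,0,0,1,0,0,0,0],
  grip_force=30,
)

```text
time_s: 5.25
ee_pos: [0.4981, 0.1677, 0.1535]
ee_rot: [-1.57, 0.001, 1.134]
contact_force: [-0.6, 0.7, -0.2]
finger_gap: 0.0384
```

```bash
cat >> h.py <<'E'
from scipy.spatial.transform import Rotation as Ro
def tool(s,g):  # offset of world point g from TCP in tool axes, mm
    return (Ro.from_euler("xyz",s["ee_rot"]).inv().apply(np.array(g)-s["ee_pos"])*1000).round(1)
def proj(c,X):
    k=ctrl.get_calibration(c);f=192/np.tan(np.radians(k["fov_y"]/2))
    q=np.atleast_2d(X)@k["R"].T+k["t"];return q[:,:2]/q[:,2:]*f+[k["cx"],k["cy"]]
def ring(o,z,r,n=60):
    a=np.linspace(0,2*np.pi,n);return np.c_[o[0]+r*np.cos(a),o[1]+r*np.sin(a),np.full(n,z)]
def fitmask(c,m,x0,z0,segs):
    """fit vertical axis (x,y) and base z so that silhouette hull of stacked rings matches mask by edge extents"""
    obs=np.argwhere(m)[:,::-1].astype(np.float32)
    def sil(o):
        M=np.zeros((384*4,512*4),np.uint8);P=np.vstack([proj(c,ring(o,o[2]+h,r)) for h,r in segs])
        cv2.fillConvexPoly(M,cv2.convexHull(((P+.5)*4).round().astype(np.int32)),1)
        return cv2.resize(M.astype(np.float32),(512,384),interpolation=cv2.INTER_AREA)
    return sil
E
python3 - <<'E'
from h import *
s=ctrl.observe();print(s["ee_pos"],s["finger_gap"],s["contact_force"])
for c in("side","top"):
    im,H,W=cloud(c);cv2.imwrite(f"pics/{c}2.png",im[:,:,::-1])
    m=(H[...,0]<20)&(H[...,1]>120)&near(W,*s["ee_pos"][:2],.04,.05,.2)
    p=W[m];print(c,len(p))
    if len(p):
        print(p.mean(0).round(4),p.min(0).round(4),p.max(0).round(4))
        q=p[p[:,2]<p[:,2].min()+.06];f=circ(q,.019);print("axis",f.x,f.cost)
    g=near(W,.583,.2445,.02,.02,.07);p=W[g];print("pin",len(p),p.mean(0),circ(p[p[:,2]<.051],.010).x)
    # vertical spatula too
    g=near(W,.57,-.296,.025,.13,.175)&(H[...,1]>100);p=W[g];print("spat",len(p),circ(p,.010).x)
E
```

```text
[0.49807302 0.16773137 0.1534742 ] 0.038443352398477446 [-0.5580864   0.74679273 -0.23925218]
side 262
[0.4995 0.1553 0.132 ] [0.4815 0.1434 0.0982] [0.5186 0.1789 0.1696]
axis [0.50106939 0.16807049] 0.00013092967325534035
pin 92 [0.58227095 0.2399698  0.04166773] [0.58511658 0.24623339]
spat 253 [ 0.5731521  -0.29762479]
top 0<stdin>:10: RuntimeWarning: Mean of empty slice.
  ret = um.true_divide(
h.py:11: RuntimeWarning: Mean of empty slice.
  return least_squares(lambda c:np.hypot(*(p[:,:2]-c).T)-r,p[:,:2].mean(0)+[0.01,0],loss="soft_l1",f_scale=.002)
Traceback (most recent call last):
  File "h.py", line 11, in circ
    return least_squares(lambda c:np.hypot(*(p[:,:2]-c).T)-r,p[:,:2].mean(0)+[0.01,0],loss="soft_l1",f_scale=.002)
ValueError: Initial guess is outside of provided bounds
```

Request:
jog_arm(
  series=[1,0.44,0,-0.18,0,1,0.44,0,-0.18,0,1,0.44,0,-0.18,0,1,0.44,0,-0.18,0,1,0,0.25,0,0,1,0,0.1,0,0,1,0,0,0,0],
)

```text
time_s: 6.22
ee_pos: [0.5814, 0.2443, 0.1324]
ee_rot: [-1.57, 0.002, 1.133]
contact_force: [-1.2, -0.2, -1.0]
finger_gap: 0.0384
```

```bash
cat > look.py <<'E'
from h import *
import sys
s=ctrl.observe();print(s["ee_pos"].round(4),round(s["finger_gap"],4))
im,H,W=cloud("side")
m=(H[...,0]<20)&(H[...,1]>120)&near(W,*s["ee_pos"][:2],.03,.03,.4)
p=W[m];zb=p[:,2].min();q=p[(p[:,2]<zb+.03)];f=circ(q,.019);print("sleeve zb",zb.round(4),len(q),f.x.round(4),f.cost)
g=near(W,.583,.2445,.02,.02,.05);p=W[g]
if len(p)>10:print("pin",len(p),circ(p,.010).x.round(4))
if len(sys.argv)>1:
    u,v=proj("side",s["ee_pos"])[0].astype(int);y0=max(v-75,0);x0=max(u-90,0)
    cv2.imwrite(f"pics/{sys.argv[1]}.png",cv2.resize(im[y0:y0+150,x0:x0+180],None,fx=4,fy=4,interpolation=2)[...,::-1])
E
python3 look.py s3
```

```text
[0.5814 0.2443 0.1324] 0.0384
sleeve zb 0.078 114 [0.5847 0.2444] 7.818079722950756e-05
pin 60 [0.5847 0.2464]
```

View pics/s3.png

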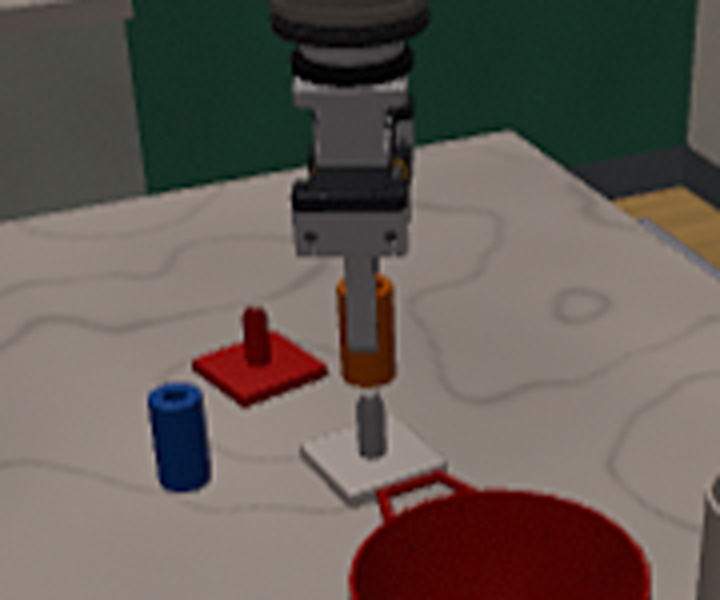

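Request:
jog_arm(
  series=[1,0.02,0.15,0.01,0,1,0,0.1,0,0,1,0,0.1,0,0,1,0,0.1,0,0,1,0,0.05,0,0,1,0,0,0,0],
)

```text
time_s: 7.02
ee_pos: [0.5822, 0.2465, 0.103]
ee_rot: [-1.571, 0.0, 1.134]
contact_force: [0.6, 0.2, -0.4]
finger_gap: 0.0386
```

Request:
jog_arm(
  series=[1,0,0.08,0,0,1,0,0.08,0,0,1,0,0.08,0,0,1,0,0.08,0,0,1,0,0,0,0],
)

```text
time_s: 7.65
ee_pos: [0.5821, 0.2464, 0.0836]
ee_rot: [-1.57, 0.001, 1.134]
contact_force: [-0.2, 0.6, -0.7]
finger_gap: 0.0387
```

Request:
jog_arm(
  series=[1,0,0.08,0,0,1,0,0.08,0,0,1,0,0.05,0,0,1,0,0,0,0],
)

```text
time_s: 8.15
ee_pos: [0.5821, 0.2465, 0.0712]
ee_rot: [-1.57, 0.0, 1.134]
contact_force: [-0.5, -0.2, -0.8]
finger_gap: 0.0386
```

```bash
python3 look.py
```

```text
[0.5821 0.2465 0.0712] 0.0386
sleeve zb 0.0302 79 [0.5849 0.2461] 4.6509934271745306e-05
pin 109 [0.5816 0.2368]
```

Bottom about 4 mm above the plate; ease down until force shows.

Request:
jog_arm(
  series=[1,0,0.03,0,0,1,0,0.03,0,0,1,0,0.02,0,0,1,0,0,0,0],
)

```text
time_s: 8.7
ee_pos: [0.5824, 0.2466, 0.0672]
ee_rot: [-1.571, -0.0, 1.134]
contact_force: [-2.8, -1.4, 10.0]
finger_gap: 0.0387
```

Request:
jog_arm(
  series=[1,0,0.02,0,0,1,0,0,0,0,1,0,0,0,0],
)

```text
time_s: 9.07
ee_pos: [0.5826, 0.2466, 0.0671]
ee_rot: [-1.571, -0.001, 1.134]
contact_force: [-7.5, -3.7, 26.4]
finger_gap: 0.0386
```

```bash
python3 look.py s4
```

```text
[0.5826 0.2466 0.0671] 0.0386
sleeve zb 0.03 68 [0.5853 0.2463] 6.310706770057096e-05
pin 96 [0.5822 0.237 ]
```

View pics/s4.png

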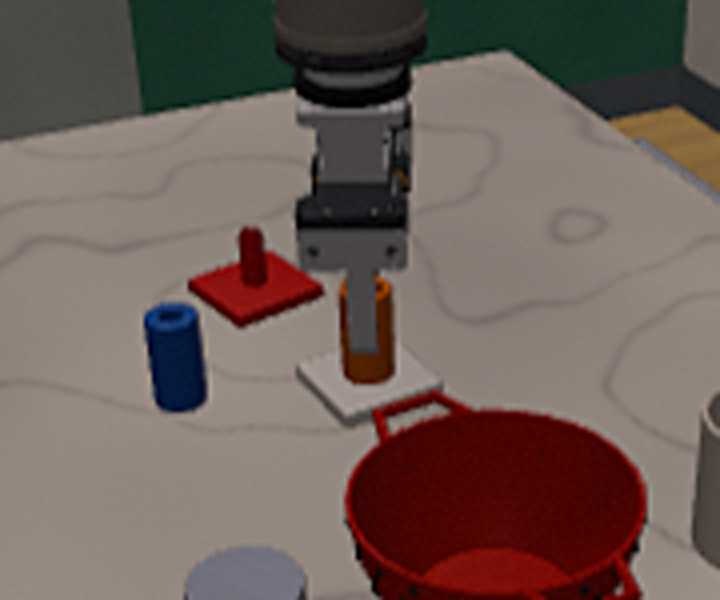

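Request:
jog_arm(
  series=[1,0,-0.15,0,0,1,0,-0.3,0,0,1,0,-0.4,0,0,1,0,-0.5,0,0,1,0,-0.7,0,0,1,0,-0.7,0,0,1,0,-0.7,0,0,1,0,-0.3,0,0],
)

```text
time_s: 10.12
ee_pos: [0.5829, 0.2467, 0.2937]
ee_rot: [-1.573, -0.003, 1.134]
contact_force: [0.4, -0.8, -1.5]
finger_gap: 0.0385
```

```bash
python3 look.py
```

```text
[0.5829 0.2467 0.2937] 0.0385
sleeve zb 0.2395 160 [0.586  0.2471] 9.50323393514726e-05
pin 66 [0.585  0.2463]
```

Request:
jog_arm(
  series=[1,-0.4,0,-0.18,0,1,-0.5,0,-0.22,0,1,-0.55,0,-0.24,0,1,-0.55,0,-0.24,0,1,-0.55,0,-0.24,0,1,-0.55,0,-0.24,0,1,-0.55,0,-0.24,0,1,-0.55,0,-0.24,0],
)

```text
time_s: 11.18
ee_pos: [0.5745, -0.0307, 0.289]
ee_rot: [-1.569, 0.001, 1.133]
contact_force: [0.4, 0.5, -1.8]
finger_gap: 0.0385
```

Request:
jog_arm(
  series=[1,-0.55,0,-0.24,0,1,-0.55,0,-0.24,0,1,-0.55,0,-0.24,0,1,-0.55,0,-0.24,0,1,-0.55,0,-0.24,0,1,-0.5,0,-0.22,0,1,-0.4,0,-0.18,0,1,-0.4,0,-0.18,0],
)

```text
time_s: 12.18
ee_pos: [0.5682, -0.2954, 0.2889]
ee_rot: [-1.569, 0.001, 1.133]
contact_force: [0.7, -0.5, -0.7]
finger_gap: 0.0387
```

Request:
jog_arm(
  series=[1,0,0,0,0,1,0,0,0,0],
)

```text
time_s: 12.42
ee_pos: [0.569, -0.2936, 0.2894]
ee_rot: [-1.569, 0.0, 1.134]
contact_force: [0.4, 0.2, -1.4]
finger_gap: 0.0388
```

```bash
cat > look2.py <<'E'
from h import *
import sys
s=ctrl.observe();print(s["ee_pos"].round(4),s["ee_rot"].round(4),round(s["finger_gap"],4))
im,H,W=cloud("side");hue,sat=H[...,0],H[...,1]
m=(hue<20)&(sat>120)&near(W,*s["ee_pos"][:2],.035,.15,.4);p=W[m]
zb=p[:,2].min();q=p[p[:,2]<zb+.03];f=circ(q,.019);print("sleeve",zb.round(4),len(q),f.x.round(4))
h=(hue>40)&(hue<85)&(sat>100)&near(W,.57,-.296,.03,.12,.2);p=W[h]
q=p[p[:,2]<.172];g=circ(q,.010);print("handle top",p[:,2].max().round(4),len(q),g.x.round(4))
print("delta handle-sleeve",(g.x-f.x).round(4))
# image-space axis lines
for n,mm in(("sleeve",m),("handle",h)):
    for z0,z1 in((zb,zb+.03),) if n=="sleeve" else ((.13,.15),(.15,.172)):
        k=mm&(W[...,2]>z0)&(W[...,2]<z1);v,u=np.nonzero(k)
        mid=[(u[v==r].min()+u[v==r].max())/2 for r in np.unique(v)];print(n,z0,"rows",v.min(),v.max(),"midcol",np.round(mid,1))
u,v=proj("side",s["ee_pos"])[0].astype(int);y0=max(v-50,0);x0=max(u-90,0);y0=min(y0,234)
print("crop",x0,y0)
cv2.imwrite(f"pics/{sys.argv[1]}.png",cv2.resize(im[y0:y0+150,x0:x0+180],None,fx=4,fy=4,interpolation=2)[...,::-1])
im,H,W=cloud("top");h=(H[...,0]>40)&(H[...,0]<85)&(H[...,1]>100)&near(W,.57,-.296,.03,.17,.2);print("top sees tip px",h.sum())
m=(H[...,0]<20)&(H[...,1]>120)&near(W,*s["ee_pos"][:2],.035,.15,.4);print("top sees sleeve",m.sum())
E
python3 look2.py s5
```

```text
[ 0.569  -0.2936  0.2894] [-1.5691e+00  1.0000e-04  1.1335e+00] 0.0388
sleeve 0.2338 387 [ 0.5714 -0.2934]
handle top 0.1845 292 [ 0.5731 -0.2977]
delta handle-sleeve [ 0.0018 -0.0043]
sleeve 0.2338123475619384 rows 229 252 midcol [347.5 347.5 348.  348.5 348.5 350.  350.5 351.5 351.5 351.  359.  359.
 359.  358.5 358.5 358.5 358.5 359.  359.  359.  360.  360.  360.5 360.5]
handle 0.13 rows 288 300 midcol [347.  347.5 347.5 352.  351.5 351.5 351.5 351.5 351.5 352.  351.5 352.5
 352.5]
handle 0.15 rows 278 291 midcol [349.5 349.  354.  354.  354.  353.5 353.  353.  353.  353.  353.  353.5
 354.  354.5]
crop 272 164
top sees tip px 19
top sees sleeve 161
```

View pics/s5.png

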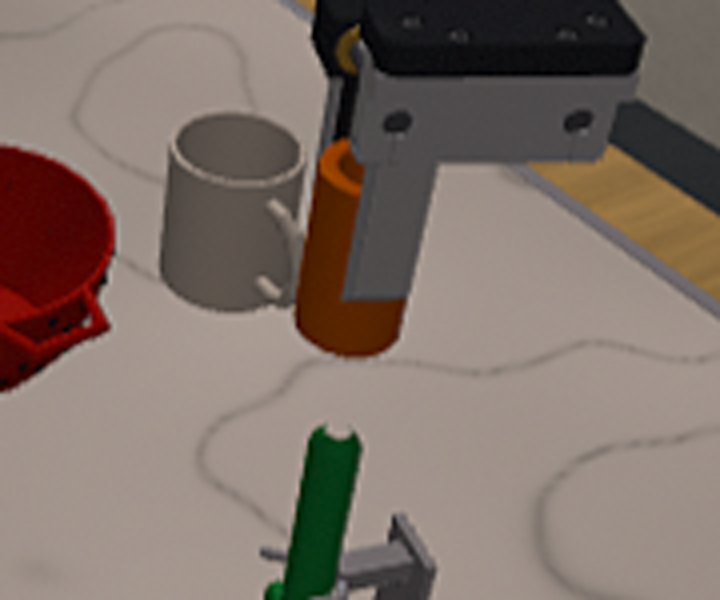

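```bash
cat > look3.py <<'E'
from h import *
s=ctrl.observe();print(s["ee_pos"].round(4),s["ee_rot"].round(4))
zs=s["ee_pos"][2]-.0552
def axis(c,m,W,z0,z1,R):
    k=ctrl.get_calibration(c);C=-k["R"].T@k["t"]
    q=W[m&(W[...,2]>z0)&(W[...,2]<z1)];o=np.median(q,0)
    h=(o-C)[:2];h/=np.hypot(*h);e=np.array([-h[1],h[0]])
    a=(q[:,:2]-o[:2])@e;d=(q[:,:2]-o[:2])@h
    lat=(np.percentile(a,2)+np.percentile(a,98))/2;w=np.ptp(np.percentile(a,[2,98]))
    i=abs(a-lat)<.6*R;dep=np.median(d[i]+np.sqrt(R*R-(a[i]-lat)**2))
    return o[:2]+lat*e+dep*h,w,len(q)
def masks(c):
    im,H,W=cloud(c);hue,sat=H[...,0],H[...,1]
    return im,W,(hue<20)&(sat>120)&near(W,*s["ee_pos"][:2],.035,.15,.4),(hue>40)&(hue<85)&(sat>100)&near(W,.57,-.296,.03,.12,.2)
im,W,m,h=masks("side")
A,w,n=axis("side",m,W,zs+.001,zs+.014,.019);print("side sleeve",A.round(4),w.round(4),n)
B,w,n=axis("side",h,W,.14,.174,.010);print("side handle",B.round(4),w.round(4),n)
print("side delta",(B-A).round(4))
im,W,m,h=masks("top")
p=W[m];print("top sleeve z",p[:,2].min().round(3),p[:,2].max().round(3))
q=p[p[:,2]>zs+.062];print("top ring",len(q),q.min(0).round(4),q.max(0).round(4))
if (m&(W[...,2]<zs+.03)).sum()>8: print("low band",axis("top",m,W,zs,zs+.03,.019))
p=W[h];print("tip",len(p),p.min(0).round(4),p.max(0).round(4))
cv2.imwrite("pics/top.png",cv2.resize(im[140:230,320:430],None,fx=6,fy=6,interpolation=2)[...,::-1])
E
python3 look3.py
```

```text
[ 0.5695 -0.293   0.2899] [-1.5699e+00 -2.0000e-04  1.1348e+00]
side sleeve [ 0.5715 -0.2924] 0.0347 177
side handle [ 0.5728 -0.2974] 0.0176 190
side delta [ 0.0013 -0.005 ]
top sleeve z 0.235 0.398
top ring 31 [ 0.5523 -0.2878  0.2969] [ 0.5948 -0.2637  0.3978]
low band (array([ 0.56901829, -0.29396147]), np.float64(0.026803540541745934), 66)
tip 63 [ 0.5604 -0.2987  0.1223] [ 0.5741 -0.2866  0.1842]
```

View pics/top.png

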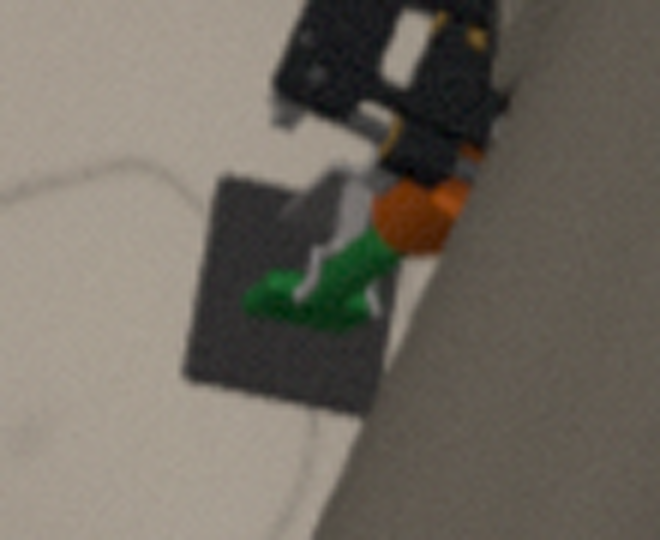

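Request:
jog_arm(
  series=[1,-0.066,0,-0.055,0,1,0,0.15,0,0,1,0,0.15,0,0,1,0,0.1,0,0,1,0,0.08,0,0,1,0,0,0,0,1,0,0,0,0],
)

```text
time_s: 13.5
ee_pos: [0.5711, -0.2989, 0.2619]
ee_rot: [-1.571, 0.0, 1.134]
contact_force: [0.9, 0.1, -0.3]
finger_gap: 0.0383
```

```bash
sed -i 's/^p=W\[h\];print("tip".*/print("top handle",axis("top",h,W,.125,.172,.010))/; s/^cv2.imwrite("pics.top.*//' look3.py; python3 look3.py; python3 look3.py | grep -E "delta|top handle"; python3 look2.py s6 | grep crop
```

```text
[ 0.5711 -0.2989  0.2619] [-1.5711e+00  1.0000e-04  1.1339e+00]
side sleeve [ 0.5731 -0.2983] 0.0345 166
side handle [ 0.5728 -0.2975] 0.0174 196
side delta [-0.0003  0.0008]
top sleeve z 0.18 0.366
top ring 27 [ 0.5539 -0.2917  0.2688] [ 0.5973 -0.269   0.3663]
low band (array([ 0.57099534, -0.29918435]), np.float64(0.02550584421177153), 50)
top handle (array([ 0.57038444, -0.29770551]), np.float64(0.015067897833008333), 38)
side delta [-0.0005  0.0011]
top handle (array([ 0.57038592, -0.29769817]), np.float64(0.01497744531681681), 41)
crop 273 181
```

View pics/s6.png

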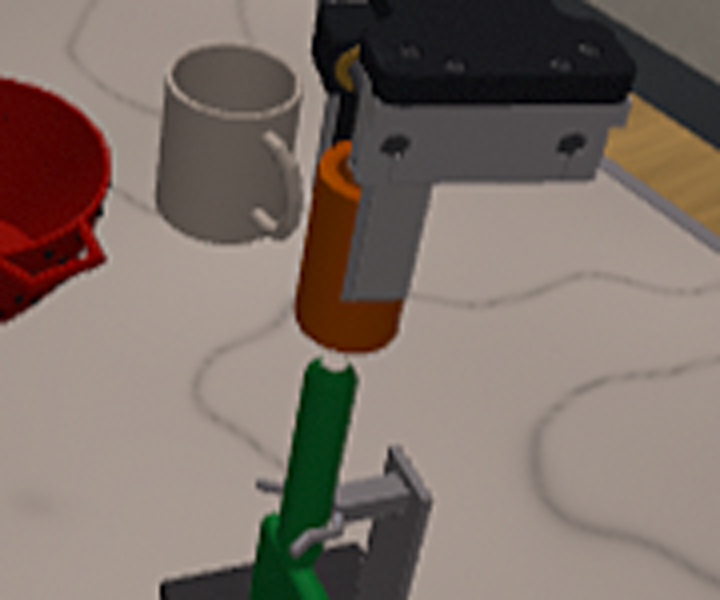

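```bash
cat > look4.py <<'E'
from h import *
s=ctrl.observe();print(s["ee_pos"].round(4))
im,H,W=cloud("side");hue,sat=H[...,0],H[...,1];zs=s["ee_pos"][2]-.0552
ax=np.array([.5728,-.2975])
def line(z): return proj("side",np.c_[np.tile(ax,(len(z),1)),z])
L=line(np.linspace(.1,.3,200))
def dev(m,rows):
    o=[]
    for v in rows:
        u=np.nonzero(m[v,300:420])[0]+300
        if len(u):o.append(((u.min()+u.max())/2-np.interp(v,L[::-1,1],L[::-1,0]),u.max()-u.min()+1))
    return np.round(o,1).tolist()
g=(hue>40)&(hue<85)&(sat>80);o=(hue<20)&(sat>120)
r=line(np.array([.173,.14]))[:,1].astype(int);print("handle",r,dev(g,range(r[0]+1,r[1])))
fr=proj("side",[*ax,zs+.012])[0,1];b=proj("side",[*ax,zs])[0,1];print("sleeve",fr,b,dev(o,range(int(fr)-2,int(b)+3)))
E
python3 look4.py
```

```text
[ 0.571  -0.2989  0.2618]
handle [275 290] [[0.1, 13.0], [0.3, 13.0], [-0.5, 13.0], [-0.3, 13.0], [-0.1, 13.0], [0.1, 13.0], [0.3, 13.0], [-0.0, 12.0], [-0.3, 13.0], [-0.1, 13.0], [0.1, 13.0], [0.3, 13.0], [0.5, 13.0], [-0.3, 13.0]]
sleeve 253.6962756628568 259.73924555689337 [[-6.7, 11.0], [-7.0, 12.0], [-6.8, 12.0], [-7.1, 11.0], [-6.9, 11.0], [0.8, 26.0], [1.0, 26.0], [0.7, 27.0], [1.3, 26.0], [1.5, 26.0], [1.2, 25.0]]
```

Request:
jog_arm(
  series=[1,0.01,0.06,0.017,0,1,0,0.07,0,0,1,0,0.05,0,0,1,0,0,0,0,1,0,0,0,0,1,0,0,0,0],
)

```text
time_s: 14.6
ee_pos: [0.5703, -0.2979, 0.251]
ee_rot: [-1.571, 0.0, 1.134]
contact_force: [-0.0, 0.5, -1.3]
finger_gap: 0.0382
```

```bash
python3 look3.py; python3 look4.py; python3 look2.py s7 | grep -E "crop|sleeve 0|top"; python3 -c "
from h import *
s=ctrl.observe();print(s['time_s'],s['contact_force'],s['joint_velocities'].round(3) if hasattr(s['joint_velocities'],'round') else s['joint_velocities'])
for t in ['jar','mug','colander','spare_sleeve_center']:
  print(t,[np.round(r['point'],3).tolist() for r in ctrl.recognise(t,'side')][:1])"
```

```text
[ 0.5703 -0.2979  0.251 ] [-1.5709  0.      1.1339]
side sleeve [ 0.5724 -0.2974] 0.0345 160
side handle [ 0.5728 -0.2974] 0.0175 192
side delta [ 0.0004 -0.    ]
top sleeve z 0.169 0.364
top ring 25 [ 0.5553 -0.2905  0.2591] [ 0.5951 -0.2674  0.3642]
low band (array([ 0.57014199, -0.29817722]), np.float64(0.025631602560022147), 51)
top handle (array([ 0.57068822, -0.29765726]), np.float64(0.015664815971409733), 34)
[ 0.5703 -0.2979  0.251 ]
handle [275 290] [[0.1, 13.0], [0.3, 13.0], [0.0, 14.0], [-0.3, 13.0], [-0.1, 13.0], [0.1, 13.0], [0.3, 13.0], [-0.0, 12.0], [-0.3, 13.0], [-0.1, 13.0], [0.1, 13.0], [0.3, 13.0], [0.5, 13.0], [-0.3, 13.0]]
sleeve 259.1731004454239 265.09012219035185 [[-7.5, 11.0], [-7.3, 11.0], [-7.7, 12.0], [-7.5, 12.0], [-7.3, 12.0], [-0.1, 26.0], [0.1, 26.0], [0.3, 26.0], [0.5, 26.0], [0.2, 25.0], [0.9, 24.0]]
sleeve 0.1802 175 [ 0.5728 -0.2975]
handle top 0.1828 289 [ 0.5731 -0.2977]
sleeve 0.180206529752757 rows 259 274 midcol [345.  345.5 345.5 347.  346.5 357.5 357.5 357.  357.5 358.  358.5 358.5
crop 271 187
top sees tip px 0
top sees sleeve 115
14.85 [0.83664303 0.08814714 0.12807714] [-0.    -0.002 -0.    -0.     0.    -0.001  0.001]
jar [[0.395, -0.065, 0.081]]
mug []
colander [[0.566, 0.028, 0.051]]
spare_sleeve_center [[0.452, 0.274, 0.047]]
```

View pics/s7.png

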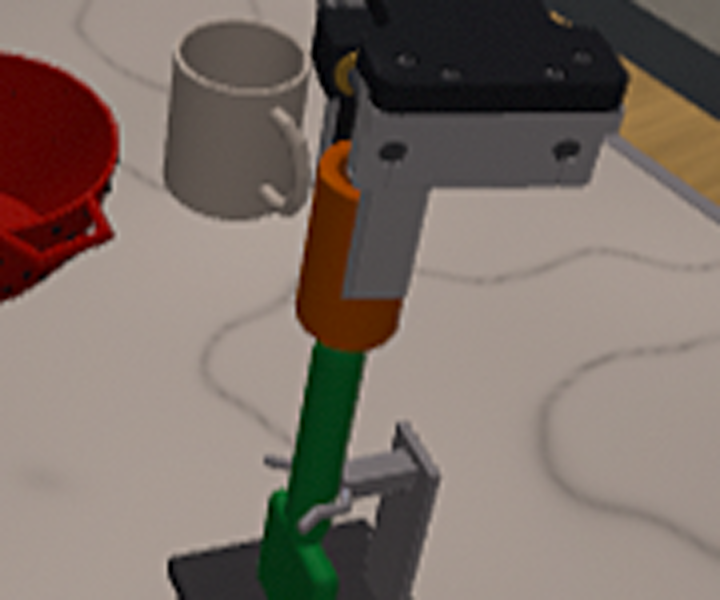

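```bash
python3 -c "
from h import *
s=ctrl.observe()
print('rim bottom row pred',[proj('side',ring((.5726,-.2974),z,.019))[:,1].max().round(1) for z in(.190,.195,.200)])
ctrl.close_job()"
```

```text
rim bottom row pred [np.float64(277.2), np.float64(274.7), np.float64(272.3)]
the job is handed in; nothing more can be done
```

The orange sleeve is now held upright and still above the spatula handle, after going down the gauge pin, back off, and over the colander. I handed the job in at about 15 s of the 53 s allowed.

**Gauge check:** The sleeve went down the pin with no measurable resistance. It met the plate at the expected height, with about 10 N and then 26 N of push, and did not slip in the fingers.

**Final position:**
- **Centring:** The side camera puts the sleeve's axis within about 0.5 mm of the handle's axis. The top camera has the sleeve partly hidden by the arm, and there it agrees within about 1 mm.
- **Height:** The sleeve's lower end is at about 196 mm, roughly 11 mm above the handle's end. That comes from the arm's pose, and the sleeve's rim is where it should be in the picture.
- **Hold:** The tool is tilted less than 0.1°, the wrist force is about 1 N and the joints are still.

**Other objects:** The jar, colander and blue sleeve were found where they started. The network missed the mug in the last check, but the final picture shows it standing upright and nothing came near it. I saw no contact with the spatula or its stand.

**Disagreements:**
- A rough first top-camera reading put the spatula about 5 mm off in y. It saw only part of the handle's tip, and later fits from both cameras agreed.
- One automatic reading put the sleeve's lower end at 180 mm. I took that as an edge artefact, because it disagreed with both the arm's pose and the rim position.

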